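# Snap a light module into its sprung dock and pull-test the catches

### The arm

A 6-joint arm with a two-finger parallel gripper is mounted at the origin on the work surface. World frame = base frame: x ahead of the robot, y to its left, z up, the work surface at z = 0. Lengths are in m, angles in rad, forces in N, time in s.
With the tool pointing down it reaches from about 0.275 to 0.725 m from the base axis. Payload 15.9 kg.
Tool frame: the origin (TCP) lies on the centre line of the jaws, within the pads' length; the fingertips stand 14 mm ahead of it and the grasp point (between the pads) lies 5 mm behind it; z points along the fingers, y is the direction in which the jaws open and shut (so a half turn about z gives the same grasp; the last joint's range is limited). The gripper opens to 85 mm and grips with 20 to 120 N. Pads are 22 mm wide; open, the fingers measure 114 mm over their backs; the gripper's body (76 mm by 85 mm) begins 54 mm behind the grasp point. The pads swing forward as they close: fully open they stand 13 mm farther back than shut.
Start: joints at [0, 0.213, -0.034, 1.323, 0, 1.571], TCP at [0.5, -0, 0.245] pointing down, gripper open.
Joint ranges: [-2.98, 2.98], [-0.74, 1.72], [-1.14, 1.35], [-2.1, 2.04], [-1.57, 1.44], [-3.14, 3.14]. Speed limits (rad/s): [1.89, 1.89, 2.39, 2.57, 3.14, 3.14].

### API

Orientations are given as [roll, pitch, yaw] about the fixed x, y, z axes, in that order (R = Rz(yaw) Ry(pitch) Rx(roll)).
In Python, from bench import env gives the robot as it stands.
- The arm moves only by the tool jog_arm, never from a script. Its argument "targets" is a list of rows, each a list of 5 numbers: the shift along the tool's x, y, z in cm, then the turn about the tool's z in degrees, then the finger opening in cm, from 0 to 8.54. A call has 1 to 5 rows; each row shifts and turns the pose as measured when the row begins, along the tool's axes as they then stand; what a row does not reach is not made up. A row lasts 1/8 s, in which the tool goes at most 62.5 mm and 10.7 degrees, less where a joint would pass 70% of its speed; a pose out of reach is approached as far as the arm can. A call with a gripper value outside its range is refused whole. The fingers move at their own pace and stop on an object; "squeeze" is the grip in N (left out, the last holds). Time passes only in rows, so rows that do not move let the fingers close. It gives the time, the measured TCP pose, the force and the opening at its end, in the units of the state.
- env.sense(): the state, without advancing time (a new reading comes with each control period).
- env.get_image(name): name is "scene" or "side" or "wrist"; returns (picture, depth): 480x640x3 uint8, red, green, blue; 480x640 float32, m along the optical axis (not along the pixel's ray), 0 where there is no reading.
- env.camera_model(name): a dict with "fx", "fy", "cx", "cy" (pixels), "xyz" and "orientation" of the camera in the world. Camera axes: x right, y up, looking along -z (the intrinsics and any distortion apply to the point x, -y, -z); pixel columns grow to the right and rows downward; lengths in m; the calibration is good to about 2 mm. A picture is of the moment at which its call begins: read the wrist's pose just before it. camera_model takes no time and is no camera call; for the wrist camera it gives the pose at the moment of the call.
- env.job_done(): hands the job in, once; it reports no verdict.
Trained networks look in the newest picture that a camera, given by its name, has taken for a name from the list of things; names that differ only in an ending like _2 or _b are one class to them, and where a whole thing is asked for, a point or a joint stands for the part that bears it (a point fixed in the world has none). Each returns a list of dicts, best first, with "conf" (0 to 1); they miss things now and then, are a little off and sometimes report something else, mostly with a low value. They report only what shows in the picture. A call takes as long as a camera call. They do not tell look-alikes from the thing itself.
- env.masks_of(camera, label): "region" (480x640 bool, what is visible of it) and "extent" ([centre column, centre row, width, height] in pixels, round what is visible of it).
- env.tip_of(camera, label): "position" ([row, column] in pixels: a listed point, or the origin of a listed thing).
The state is a dict: "time_s": time; "joint_pos": joint angles; "joint_velocities": joint speeds; "tau": joint torques, N m; "tcp_pos": TCP position; "eef_rot": TCP orientation; "ft_force": force on the tool from outside, world axes, zero at the start; "moment": the same for the moment, N m; "finger_gap": finger opening in m.
Only numpy, scipy, OpenCV 4.12 (cv2) and the standard library are available. Lean on these libraries where they do the work, as an engineer would, in place of code of your own. Each camera call takes 0.05 s, during which the arm holds its last target.

### The job

Press the spare light module with the orange handle down into the socket of the dock until it snaps fully home (pressing with less than 30 N), then prove that the catches hold: pull straight up on it with slowly rising force to about 13 N (at least 10 N, never more than 16 N) and keep that pull for one second. Then let it down again so that it sits fully home in the socket, let go of it, and leave the bottle, the slide box and the dishes alone.

Things in the scene. Friction and masses are not known exactly. Their poses are not given: they have to be found in the camera images.
- module_centre (a point): Spare light module, loose, upright on the bench, 88 mm tall, 70 to 170 g; its centre, 44 mm up; z points up. From below: foot 32 (x) by 26 mm (y), 9 to 16 mm high (adjusted differently each time); waist 22 by 26 mm up to 37 mm; 32 by 26 mm up to 40 mm; white shoulder 46 by 40 mm from 40 to 48 mm; then the orange handle. It may enter the socket either way round (half a turn about z).
- module_handle (a point): Grip point of the module's orange handle, 29 mm above the module's centre. The handle is 30 mm (x) by 14 mm (y), pinched across its 14 mm, and rises 40 mm above the white shoulder, from 25 mm below this point to 15 mm above it.
- socket_mouth (a point): Centre of the mouth of the aluminium socket block (92 by 86 mm), 60 mm above the bench; z up; its x and y match the module's when it goes in. Hole 34 (x) by 28 mm (y), open below, lead-in chamfer 4 mm wide, 6 mm deep. Fully home, the module's shoulder lies on the rim and the module's centre is 4 mm above this point. The block moves up and down a little on springs.
- dock: White dock fixed to the bench; origin on the bench under the socket's centre; z up. Foot 124 by 118 mm, housing 112 by 106 mm and 56 mm high. Two blue one-way spring catches in the hole's +x and -x walls; passing them takes up to about 15 N. Once home the module lifts freely by 3.5 to 10.5 mm (differs each time, from outside unseen), then its foot bears on the catches, which never let go.
- socket (a joint): Height of the sprung socket block over its rest position in m, up positive, -0.008 to 0.008. It is the force gauge of the dock: the block gives 1 mm per 8 N, both upward when the caught module is pulled (13 N = 0.0016) and downward when it is pressed.
- bottle_centre (a point): Bystander: white bottle with blue cap, 56 mm in diameter, 130 mm tall; centre.
- slidebox_centre (a point): Bystander: blue slide box, 95 by 80 mm, 34 mm high; centre.
- dishes_centre (a point): Bystander: two stacked round white dishes, 91 mm in diameter, 27 mm high; centre.
There are look-alikes about, which are no part of the job. Leave any yellow look-alike of the part that bears module_centre alone. Leave any pink look-alike of the dock alone.

How it is judged:
On the way, in this order (a step that is already met when the one before it is completed fails the run):
1. the module is pressed into the socket until its shoulder is on the rim (within 2.5 mm) (z of module_centre in the frame of socket_mouth below 0.0065 m and horizontal distance between module_centre and socket_mouth below 0.004 m and angle between module_centre's own z axis and vertical below 0.06 rad), for 0.1 s.
2. the caught module is pulled up so that the socket block is lifted by at least 1.2 mm (9.6 N) for 0.5 s (value of joint socket above 0.0012 m and z of module_centre in the frame of socket_mouth below 0.018 m and horizontal distance between module_centre and socket_mouth below 0.005 m), for 0.5 s.
At the end, for the whole second after the job is handed in: The module stands upright (within 0.06 rad) in the socket, its shoulder on the rim within 2.5 mm and its axis within 4 mm of the socket's, with the sprung block back at rest (+0.7 to -1.0 mm) (all of step 1 and value of joint socket between -0.001 and 0.0007 m); the robot touches nothing.
It fails at once if the module is pulled with more than 16.8 N (block lifted more than 2.1 mm) (value of joint socket above 0.0021 m).
It fails at once if the module is pressed with more than 32 N (block sunk more than 4 mm) (value of joint socket below -0.004 m).
It fails at once if the pull is jerked: the block rises faster than 40 mm/s while under pull (value of joint socket above 0.0006 m and velocity of joint socket above 0.04 m/s).
It fails at once if the bottle, the slide box or the dishes are moved by more than 20 mm (distance of any of bottle_centre, slidebox_centre, dishes_centre from where it was at the start of the episode above 0.02 m).
It also fails if it takes over 69 s, if anything falls off the work surface, if the arm or the gripper's body presses on something with over 40 N, if the wrist force passes 120 N, or if a joint passes its speed limit or range.

## Working session

There is one attempt and no reset: what is moved stays moved. The work goes in short steps, Python scripts to look and compute and a tool call to move; the robot and the scene stay as the last step left them, time stands still between calls to the robot, and variables do not carry over. Pictures are saved under pics/ and viewed, and the job is handed in when it is done.

Besides the shell and the picture viewer there is one more tool, called after "Call:" as name(argument=value, ...), one argument or row to a line, values as JSON. jog_arm: Moves the arm, as the interface text tells. Its arguments: {"type":"object","properties":{"targets":{"type":"array"},"squeeze":{"type":"number"}},"required":["targets"]}

```bash
ls; mkdir -p pics; python3 - <<'E'
from bench import env
import cv2
print(env.sense())
for n in ["scene","side","wrist"]:
    m=env.camera_model(n);print(n,m)
    p,d=env.get_image(n)
    cv2.imwrite(f"pics/{n}0.png",p[:,:,::-1])
E
```

```text
pics
{'time_s': 0.0, 'joint_pos': array([-2.45077954e-05,  2.13391866e-01, -3.50058151e-02,  1.32351521e+00,
        1.43122359e-06,  1.57080203e+00]), 'joint_velocities': array([-1.38504768e-03, -8.99953205e-05, -4.57865474e-04, -8.07525215e-04,
        7.74089565e-04, -2.84003219e-04]), 'tau': array([-1.43474466e-03, -6.86183596e+01,  4.87125492e+01,  1.75234705e-02,
       -1.83502889e-04, -7.31988712e-05]), 'tcp_pos': array([ 4.99692708e-01, -1.18147096e-05,  2.44819459e-01]), 'eef_rot': array([-3.14047609e+00, -1.42485352e-06,  1.57076611e+00]), 'ft_force': array([-0.04615394, -0.37915027,  0.07566185]), 'moment': array([ 0.01799516, -0.01425959, -0.03986504]), 'finger_gap': 0.08572222920165318}
scene {'fx': 604.1010076446775, 'fy': 604.1010076446775, 'cx': 323.61923872508606, 'cy': 237.27819109366706, 'xyz': array([ 1.07582627, -0.72035817,  0.93909348]), 'orientation': array([0.76952387, 0.01515158, 0.60048992])}
side {'fx': 509.2886229708295, 'fy': 509.2886229708295, 'cx': 324.16249538245853, 'cy': 241.72078401200602, 'xyz': array([ 0.43464562, -0.6151835 ,  0.71051987]), 'orientation': array([ 0.76494294, -0.01311779, -0.23875364])}
wrist {'fx': 431.36401552566184, 'fy': 431.36401552566184, 'cx': 321.11651485332703, 'cy': 239.71106324999724, 'xyz': array([0.50100796, 0.0743102 , 0.37408626]), 'orientation': array([-0.29039062,  0.0022413 ,  0.00098514])}
```

View pics/scene0.png

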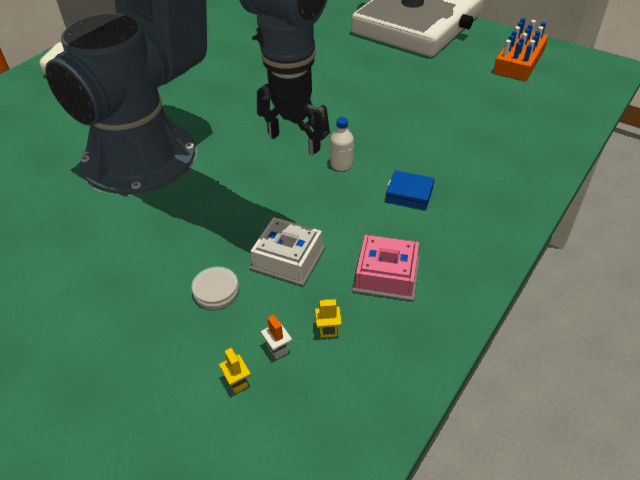

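View pics/side0.png

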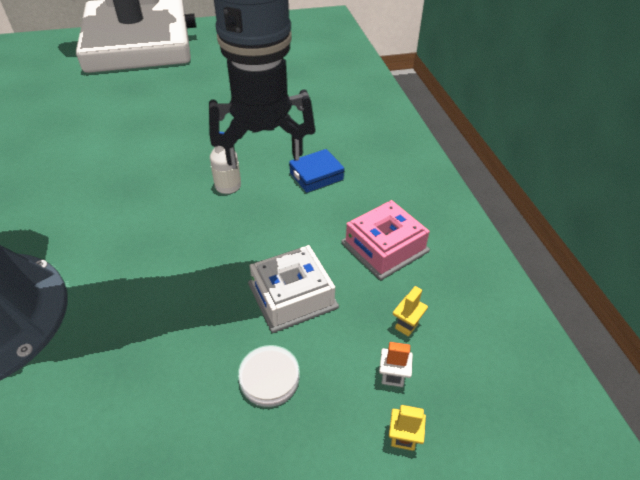

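View pics/wrist0.png

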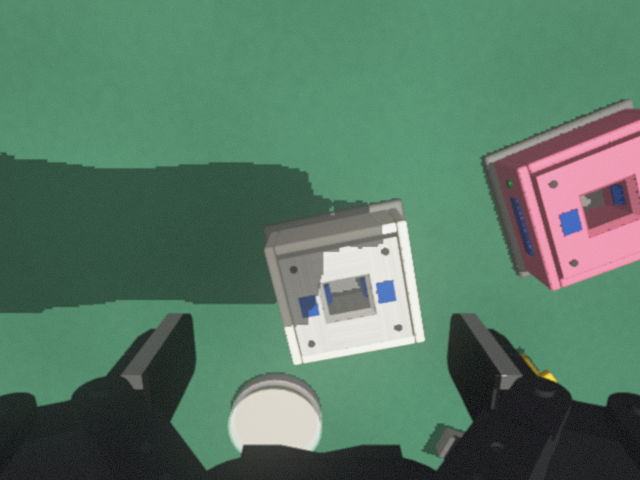

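The scene shows the white dock at (290,245), the orange-handled module at (276,330) between two yellow look-alikes, and the dishes at (215,288). In the side view the dock is at (291,280) and the module at (397,362). The wrist view shows the dock hole at (348,298). Next I measure positions.

```bash
cat > h.py <<'E'
from bench import env
import numpy as np, cv2
from scipy.spatial.transform import Rotation as R
def cam(n):
    m=env.camera_model(n); return m,R.from_euler('xyz',m['orientation']).as_matrix()
def cloud(d,m,Rm):
    v,u=np.mgrid[0:480,0:640]
    P=np.stack([(u-m['cx'])/m['fx']*d,-(v-m['cy'])/m['fy']*d,-d],-1)
    return P@Rm.T+m['xyz']
def atz(u,v,z,m,Rm):
    r=Rm@np.array([(u-m['cx'])/m['fx'],-(v-m['cy'])/m['fy'],-1.]); t=(z-m['xyz'][2])/r[2]
    return m['xyz']+t*r
def proj(P,m,Rm):
    q=(np.asarray(P)-m['xyz'])@Rm; return np.stack([m['cx']+m['fx']*q[...,0]/-q[...,2], m['cy']-m['fy']*q[...,1]/-q[...,2]],-1)
def rect(P):
    (c,s,a)=cv2.minAreaRect((P[:,:2]*1000).astype(np.float32)); return np.round(c,1),np.round(s,1),round(a,1)
E
python3 - <<'E'
from h import *
for n,box_m,box_d in [("scene",(255,305,300,365),(235,300,210,285)),("side",(375,335,420,390),(240,240,345,330)),("wrist",None,(260,195,430,370))]:
    m,Rm=cam(n); p,d=env.get_image(n); C=cloud(d,m,Rm)
    hsv=cv2.cvtColor(p,cv2.COLOR_RGB2HSV)
    if box_m:
        M=np.zeros((480,640),bool); a,b,c,e=box_m; M[b:e,a:c]=1
        org=M&(hsv[...,0]<15)&(hsv[...,1]>150)&(hsv[...,2]>80)&(d>0)
        Po=C[org]; print(n,"orange n",len(Po),"z",np.percentile(Po[:,2],[1,50,99]).round(4))
        T=Po[Po[:,2]>Po[:,2].max()-0.006]; print(" top",rect(T),len(T))
        wh=M&(hsv[...,1]<60)&(hsv[...,2]>110)&(d>0)&(C[...,2]>0.042)&(C[...,2]<.054)
        print(" shoulder",rect(C[wh]),wh.sum(), np.median(C[wh][:,2]))
    M=np.zeros((480,640),bool); a,b,c,e=box_d; M[b:e,a:c]=1
    t=M&(d>0)&(C[...,2]>0.055)&(C[...,2]<.07)&((hsv[...,0]<30)|(hsv[...,0]>90)|(hsv[...,1]<60))
    print(n,"dock top",rect(C[t]),np.median(C[t][:,2]))
    bl=M&(hsv[...,0]>100)&(hsv[...,0]<130)&(hsv[...,1]>150)&(C[...,2]>0.055)
    k,lab,st,ce=cv2.connectedComponentsWithStats(bl.astype(np.uint8))
    for i in range(1,k):
        if st[i,4]>8: print("  blue",ce[i].round(1),st[i,4],atz(*ce[i],.06,m,Rm).round(4))
    for l in ["module_centre","module_handle","socket_mouth","bottle_centre","slidebox_centre","dishes_centre"]:
        z={"module_centre":.044,"module_handle":.073,"socket_mouth":.06,"bottle_centre":.065,"slidebox_centre":.017,"dishes_centre":.0135}[l]
        for r in env.tip_of(n,l): 
            if r['conf']>.3: print("  ",l,round(r['conf'],2),np.round(r['position'],1),atz(r['position'][1],r['position'][0],z,m,Rm).round(4))
    s=cv2.resize(p[b-10:e+10,a-10:c+10],None,fx=3,fy=3,interpolation=2)[:,:,::-1]
    cv2.imwrite(f"pics/dk_{n}.png",s)
E
```

```text
scene orange n 246 z [0.052  0.0818 0.0896]
 top (array([ 641.8, -261.7]), array([13.3, 30.1]), 67.7) 98
 shoulder (array([ 642.6, -261.2]), array([40.9, 48.3]), 65.3) 289 0.04672181520494989
scene dock top (array([0., 0.]), array([0., 0.]), 0.0) nan
   module_centre 0.77 [369.6 232. ] [ 0.622  -0.3584  0.044 ]
   module_centre 0.75 [336.3 277. ] [ 0.6442 -0.2613  0.044 ]
   module_centre 0.75 [316.8 327.4] [ 0.6948 -0.1758  0.044 ]
   module_handle 0.88 [324.9 273.4] [ 0.6383 -0.2606  0.073 ]
   module_handle 0.75 [306.2 327.2] [ 0.6937 -0.1742  0.073 ]
   module_handle 0.58 [357.8 230.5] [ 0.6197 -0.3541  0.073 ]
   socket_mouth 0.84 [255. 388.] [0.7165 0.0048 0.06  ]
   socket_mouth 0.77 [237.5 284. ] [ 0.517  -0.0701  0.06  ]
   socket_mouth 0.6 [188.9 409.8] [0.6575 0.2009 0.06  ]
   bottle_centre 0.72 [143.3 344.6] [0.4526 0.2543 0.065 ]
   slidebox_centre 0.65 [190.6 408.1] [0.6366 0.2386 0.017 ]
   dishes_centre 0.65 [288.1 215.1] [ 0.4576 -0.2228  0.0135]
  return _methods._mean(a, axis=axis, dtype=dtype,
  ret = ret.dtype.type(ret / rcount)
Traceback (most recent call last):
cv2.error: OpenCV(4.12.0) /io/opencv/modules/imgproc/src/resize.cpp:4208: error: (-215:Assertion failed) !ssize.empty() in function 'resize'
```

```bash
python3 - <<'E' 2>&1 | grep -v Warn
from h import *
for n,box_m,box_d in [("scene",None,(245,210,330,285)),("side",(375,335,420,390),(240,240,345,330)),("wrist",None,(260,195,430,370))]:
    m,Rm=cam(n); p,d=env.get_image(n); C=cloud(d,m,Rm)
    hsv=cv2.cvtColor(p,cv2.COLOR_RGB2HSV)
    if box_m:
        M=np.zeros((480,640),bool); a,b,c,e=box_m; M[b:e,a:c]=1
        org=M&(hsv[...,0]<15)&(hsv[...,1]>150)&(hsv[...,2]>80)&(d>0)
        Po=C[org]; print(n,"orange n",len(Po),"z",np.percentile(Po[:,2],[1,50,99]).round(4))
        T=Po[Po[:,2]>Po[:,2].max()-0.006]; print(" top",rect(T),len(T))
        wh=M&(hsv[...,1]<60)&(hsv[...,2]>110)&(d>0)&(C[...,2]>0.042)&(C[...,2]<.054)
        print(" shoulder",rect(C[wh]),wh.sum(), np.median(C[wh][:,2]))
    a,b,c,e=box_d; M=np.zeros((480,640),bool); M[b:e,a:c]=1
    t=M&(d>0)&(C[...,2]>0.050)&(C[...,2]<.07)
    print(n,"dock top",rect(C[t]),np.median(C[t][:,2]))
    t=M&(d>0)&(C[...,2]>0.0575)&(C[...,2]<.066)
    print(n,"block top",rect(C[t]),np.median(C[t][:,2]))
    bl=M&(hsv[...,0]>100)&(hsv[...,0]<130)&(hsv[...,1]>150)&(C[...,2]>0.055)
    k,lab,st,ce=cv2.connectedComponentsWithStats(bl.astype(np.uint8))
    for i in range(1,k):
        if st[i,4]>8: print("  blue",ce[i].round(1),st[i,4],atz(*ce[i],.06,m,Rm).round(4))
    if n!="scene":
      for l,z in [("module_handle",.073),("socket_mouth",.06)]:
        for r in env.tip_of(n,l): 
            if r['conf']>.3: print("  ",l,round(r['conf'],2),np.round(r['position'],1),atz(r['position'][1],r['position'][0],z,m,Rm).round(4))
    s=cv2.resize(p[b-10:e+10,a-10:c+10],None,fx=3,fy=3,interpolation=2)[:,:,::-1]
    cv2.imwrite(f"pics/dk_{n}.png",s)
E
```

```text
scene dock top (array([522.6, -71.3]), array([113.4, 111.6]), 11.5) 0.05723242521293653
scene block top (array([525.1, -72.9]), array([108.6, 105.3]), 11.6) 0.0591657133095127
  blue [272.2 234.4] 35 [ 0.4916 -0.0763  0.06  ]
  blue [300.1 242.4] 34 [ 0.5524 -0.0632  0.06  ]
side orange n 424 z [0.0514 0.0803 0.09  ]
 top (array([ 638.4, -261. ]), array([15.3, 28.6]), 67.6) 167
 shoulder (array([ 639.2, -261. ]), array([41.7, 46.4]), 68.0) 474 0.04794842350283546
side dock top (array([519.9, -70.2]), array([112.2, 109. ]), 12.0) 0.05933255851957975
side block top (array([519.4, -71.8]), array([109.2, 105.9]), 11.9) 0.0603368172430388
  blue [308.2 267.5] 43 [ 0.5501 -0.063   0.06  ]
  blue [274.  279.5] 42 [ 0.4894 -0.0758  0.06  ]
   module_handle 0.7 [415.1 412.1] [ 0.6254 -0.3545  0.073 ]
   module_handle 0.59 [298.9 409.6] [ 0.6889 -0.1736  0.073 ]
   module_handle 0.56 [349.  400.6] [ 0.6444 -0.2563  0.073 ]
   socket_mouth 0.93 [226.3 386.2] [0.7104 0.0021 0.06  ]
   socket_mouth 0.67 [275.5 294.4] [ 0.524 -0.075  0.06 ]
wrist dock top (array([521. , -67.7]), array([112. , 106.6]), 11.8) 0.05976301266696632
wrist block top (array([520.9, -67.2]), array([109.2, 103.3]), 12.0) 0.0603510768125628
  blue [312.9 310.5] 50 [ 0.4943 -0.0788  0.06  ]
   socket_mouth 0.89 [296.  343.1] [ 0.5183 -0.0662  0.06  ]
   socket_mouth 0.62 [207.6 606.7] [0.7132 0.0055 0.06  ]
```

View pics/dk_wrist.png

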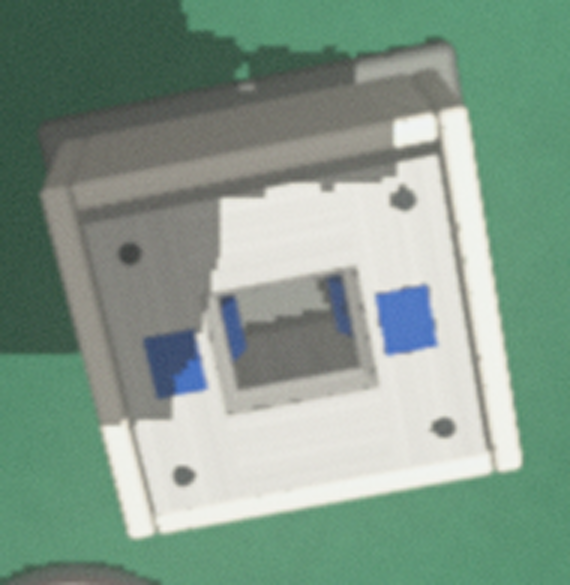

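The two fixed cameras agree. The module is at about (0.640, -0.261), with its x axis at -22°. The socket is at about (0.520, -0.0695), at +12°. Both give the same module-to-dock vector. I'll move over the module now.

Call:
jog_arm(
  targets=[
    [-5.2,2.8,0,0,5],
    [-5.2,2.8,0,0,5],
    [-5.2,2.8,0,0,5],
    [-5.2,2.8,0,0,5],
    [-5.2,2.8,0,0,5],
  ],
  squeeze=60,
)

```text
time_s: 1.48
tcp_pos: [0.6436, -0.2635, 0.2468]
eef_rot: [3.138, -0.0, 1.577]
ft_force: [1.2, -0.2, 0.7]
finger_gap: 0.0499
```

Call:
jog_arm(
  targets=[
    [0,0,0,-10,5],
    [0,0,0,-10,5],
    [0,0,0,-10,5],
    [0,0,0,-10,5],
    [0,0,0,-10,5],
  ],
)

```text
time_s: 2.1
tcp_pos: [0.6448, -0.2688, 0.2416]
eef_rot: [3.141, -0.002, 2.471]
ft_force: [-0.3, -0.1, 0.9]
finger_gap: 0.0502
```

Call:
jog_arm(
  targets=[
    [0,0,0,-10,5],
    [0,0,0,-8,5],
    [0,0,0,0,5],
  ],
)

```text
time_s: 2.48
tcp_pos: [0.6448, -0.2688, 0.241]
eef_rot: [3.14, -0.002, 2.796]
ft_force: [0.1, 0.5, -0.2]
finger_gap: 0.0503
```

```bash
python3 - <<'E' 2>&1 | grep -v Warn
from h import *
s=env.sense();print(s['tcp_pos'],s['eef_rot'])
m,Rm=cam("wrist"); p,d=env.get_image("wrist"); C=cloud(d,m,Rm)
cv2.imwrite("pics/w1.png",p[:,:,::-1])
hsv=cv2.cvtColor(p,cv2.COLOR_RGB2HSV)
org=(hsv[...,0]<15)&(hsv[...,1]>150)&(hsv[...,2]>80)&(d>0)&(np.hypot(C[...,0]-.64,C[...,1]+.261)<.05)
Po=C[org]; print(len(Po),np.percentile(Po[:,2],[1,50,99]).round(4))
T=Po[Po[:,2]>Po[:,2].max()-0.006]; print(" top",rect(T),len(T))
E
```

```text
[ 0.64482133 -0.26878194  0.24102898] [ 3.14034945e+00 -2.44392998e-03  2.79612944e+00]
768 [0.0667 0.0884 0.0901]
 top (array([ 639.4, -258.8]), array([12.3, 29.1]), 68.7) 747
```

View pics/w1.png

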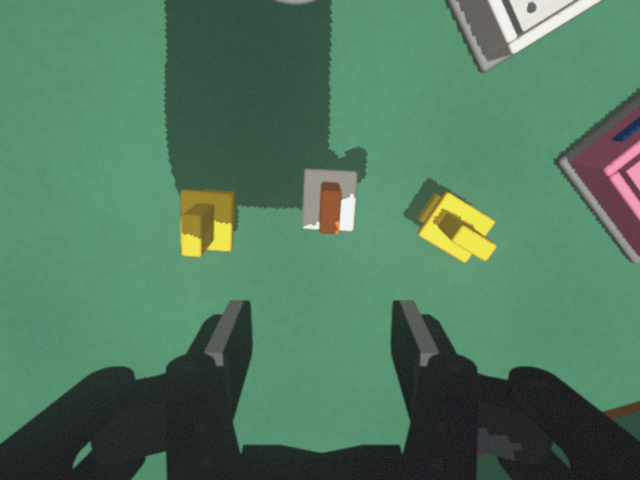

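The wrist view shows the orange handle at (330,205), squared to the jaws. The yellow look-alikes are clear on both sides, at (207,222) and (460,230).

Call:
jog_arm(
  targets=[
    [0,0,0,2,5],
    [0.8,0.6,3,0,5],
    [0,0,4,0,5],
    [0,0,4,0,5],
    [0,0,0,0,5],
  ],
)

```text
time_s: 3.15
tcp_pos: [0.6396, -0.2599, 0.1288]
eef_rot: [3.141, -0.001, 2.74]
ft_force: [0.2, -0.5, -0.4]
finger_gap: 0.0505
```

```bash
python3 - <<'E' 2>&1 | grep -v Warn
from h import *
for n in ["wrist","side","scene"]:
    m,Rm=cam(n); p,d=env.get_image(n); C=cloud(d,m,Rm)
    cv2.imwrite(f"pics/{n}2.png",p[:,:,::-1])
    hsv=cv2.cvtColor(p,cv2.COLOR_RGB2HSV)
    org=(hsv[...,0]<15)&(hsv[...,1]>150)&(hsv[...,2]>60)&(d>0)&(np.hypot(C[...,0]-.64,C[...,1]+.261)<.05)
    Po=C[org]; print(n,len(Po),np.percentile(Po[:,2],[1,50,99]).round(4))
    T=Po[Po[:,2]>Po[:,2].max()-0.006]; print(" top",rect(T),len(T))
E
```

```text
wrist 2322 [0.056  0.0882 0.0897]
 top (array([ 639.7, -258.9]), array([12.6, 29.6]), 67.3) 1926
side 269 [0.0516 0.0699 0.0897]
 top (array([ 628.6, -256.8]), array([12.8,  6.6]), 61.5) 40
scene 254 [0.0509 0.0805 0.0896]
 top (array([ 642., -262.]), array([13.5, 30.3]), 69.6) 104
```

View pics/wrist2.png

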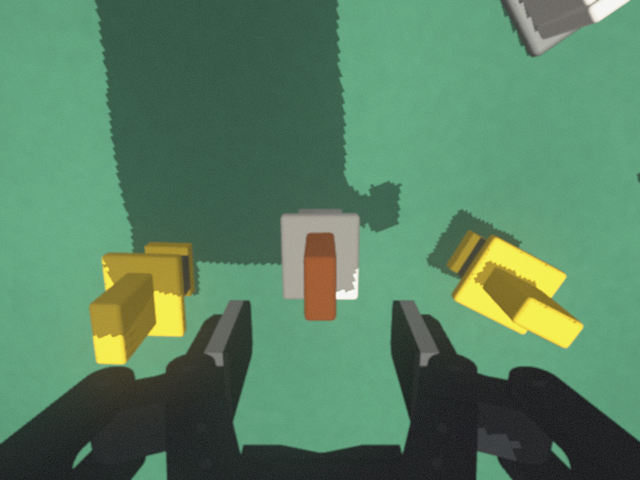

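The handle at (320,277) is centred between the jaws. I'll descend and close.

Call:
jog_arm(
  targets=[
    [0,0,3,0,5],
    [0,0,2.5,0,5],
    [0,0,0.4,0,5],
    [0,0,0,0,5],
  ],
)

```text
time_s: 3.8
tcp_pos: [0.6472, -0.2631, 0.082]
eef_rot: [3.14, 0.018, 2.739]
ft_force: [-0.5, 0.0, 0.4]
finger_gap: 0.0499
```

```bash
python3 - <<'E'
from h import *
s=env.sense();print(s['joint_pos'].round(3),s['joint_velocities'].round(3),s['tau'].round(1),s['ft_force'],s['moment'],s['tcp_pos'],s['eef_rot'])
E
```

```text
[-3.870e-01  6.770e-01  2.590e-01  1.134e+00  1.000e-03  1.600e-02] [-0.    -0.006  0.016  0.011 -0.     0.003] [   0.  -104.6   46.4   -0.6    0.     0. ] [-0.4951085   0.01013145  0.3775048 ] [ 0.012127    0.00930904 -0.03067129] [ 0.6472367  -0.26308951  0.082049  ] [3.14021721 0.01836083 2.73866273]
```

Call:
jog_arm(
  targets=[
    [0.8,0,0,0,5],
    [0,0,0,0,5],
  ],
)

```text
time_s: 4.05
tcp_pos: [0.6405, -0.2602, 0.0845]
eef_rot: [3.14, 0.022, 2.738]
ft_force: [-0.2, -0.2, -0.3]
finger_gap: 0.05
```

Call:
jog_arm(
  targets=[
    [0,0,0.8,0,5],
  ],
)

```text
time_s: 4.18
tcp_pos: [0.6412, -0.2605, 0.0774]
eef_rot: [3.14, 0.023, 2.738]
ft_force: [-0.0, -0.8, -0.7]
finger_gap: 0.0501
```

Call:
jog_arm(
  targets=[
    [0,0,0,0,5],
  ],
)

```text
time_s: 4.3
tcp_pos: [0.6408, -0.2602, 0.0766]
eef_rot: [3.14, 0.022, 2.738]
ft_force: [-0.4, -0.6, 0.5]
finger_gap: 0.0501
```

```bash
python3 - <<'E'
from h import *
s=env.sense();print(s['joint_pos'].round(3),s['joint_velocities'].round(3),s['tcp_pos'],s['eef_rot'])
E
```

```text
[-3.860e-01  6.610e-01  2.160e-01  1.104e+00  1.000e-03  1.700e-02] [-0.    -0.011  0.019  0.007 -0.001  0.   ] [ 0.64080059 -0.26024143  0.07662456] [3.14012019 0.0223295  2.73843599]
```

Call:
jog_arm(
  targets=[
    [0.1,0,0.8,0,5],
    [0,0,0,0,5],
    [0,0,0,0,0],
    [0,0,0,0,0],
    [0,0,0,0,0],
  ],
)

```text
time_s: 4.92
tcp_pos: [0.6399, -0.2599, 0.0677]
eef_rot: [3.14, 0.022, 2.738]
ft_force: [-0.4, -0.4, -0.2]
finger_gap: 0.0133
```

Call:
jog_arm(
  targets=[
    [0,0,0,0,0],
    [0,0,0,0,0],
  ],
)

```text
time_s: 5.18
tcp_pos: [0.64, -0.2599, 0.0677]
eef_rot: [3.14, 0.022, 2.738]
ft_force: [0.5, -0.3, -1.1]
finger_gap: 0.0132
```

Call:
jog_arm(
  targets=[
    [0,0,-2,0,0],
    [0,0,-3,0,0],
    [0,0,-3,0,0],
    [0,0,-2.5,0,0],
    [0,0,0,0,0],
  ],
)

```text
time_s: 5.8
tcp_pos: [0.6373, -0.259, 0.1752]
eef_rot: [3.14, 0.021, 2.738]
ft_force: [0.4, 0.2, -0.6]
finger_gap: 0.0136
```

Call:
jog_arm(
  targets=[
    [0,0,0,-9,0],
    [0,0,0,-9,0],
    [0,0,0,-8,0],
    [0,0,0,-8,0],
    [0,0,0,0,0],
  ],
)

```text
time_s: 6.42
tcp_pos: [0.6358, -0.2584, 0.169]
eef_rot: [-3.134, 0.013, -2.934]
ft_force: [0.4, 0.4, -1.5]
finger_gap: 0.0133
```

Call:
jog_arm(
  targets=[
    [1.4,4,0,0,0],
    [1.4,4,0,0,0],
    [1.4,4,0,0,0],
    [1.4,4,0,0,0],
    [1.4,4,0,0,0],
  ],
)

```text
time_s: 7.05
tcp_pos: [0.5237, -0.0729, 0.1619]
eef_rot: [-3.136, 0.01, -2.958]
ft_force: [0.7, 0.8, -0.7]
finger_gap: 0.0137
```

Call:
jog_arm(
  targets=[
    [0,0,0,0,0],
    [0,0,0,0,0],
  ],
)

```text
time_s: 7.3
tcp_pos: [0.5224, -0.071, 0.1615]
eef_rot: [-3.137, 0.009, -2.961]
ft_force: [0.2, -0.7, -0.7]
finger_gap: 0.0132
```

Call:
jog_arm(
  targets=[
    [0,0,1.2,0,0],
    [0,0,1.2,0,0],
    [0,0,0,0,0],
  ],
)

```text
time_s: 7.68
tcp_pos: [0.5229, -0.0726, 0.1345]
eef_rot: [-3.137, 0.008, -2.965]
ft_force: [0.3, 0.0, -0.3]
finger_gap: 0.0134
```

```bash
cat > chk.py <<'E'
from h import *
import sys
tag=sys.argv[1]
s=env.sense(); tz=s['tcp_pos'][2]; print(s['tcp_pos'].round(4),s['eef_rot'].round(3))
sh=tz+.005-.029+.004
for n in ["scene","side"]:
    m,Rm=cam(n); p,d=env.get_image(n); C=cloud(d,m,Rm); hsv=cv2.cvtColor(p,cv2.COLOR_RGB2HSV)
    near=(np.hypot(C[...,0]-.52,C[...,1]+.07)<.05)&(d>0)
    w=near&(hsv[...,1]<60)&(hsv[...,2]>60)&(abs(C[...,2]-sh)<.006)
    o=near&(hsv[...,0]<15)&(hsv[...,1]>150)&(hsv[...,2]>50)
    print(n,"shoulder",rect(C[w]),w.sum(),"z",np.percentile(C[w][:,2],[5,50,95]).round(4)," orange",rect(C[o]),o.sum())
    q=proj([.52,-.07,.09],m,Rm).astype(int)
    cv2.imwrite(f"pics/{tag}_{n}.png",cv2.resize(p[q[1]-75:q[1]+75,q[0]-100:q[0]+100],None,fx=4,fy=4,interpolation=2)[:,:,::-1])
E
python3 chk.py a
```

```text
[ 0.5229 -0.0726  0.1345] [-3.137  0.008 -2.965]
scene shoulder (array([524.7, -75.5]), array([47.8, 41.1]), 12.1) 215 z [0.1097 0.1131 0.1159]  orange (array([531.2, -73.8]), array([22. , 29.6]), 44.8) 89
side shoulder (array([522.8, -74. ]), array([46.1, 41.3]), 9.4) 352 z [0.1105 0.1153 0.1175]  orange (array([513.1, -74.6]), array([22.7, 11.9]), 56.6) 91
```

View pics/a_side.png

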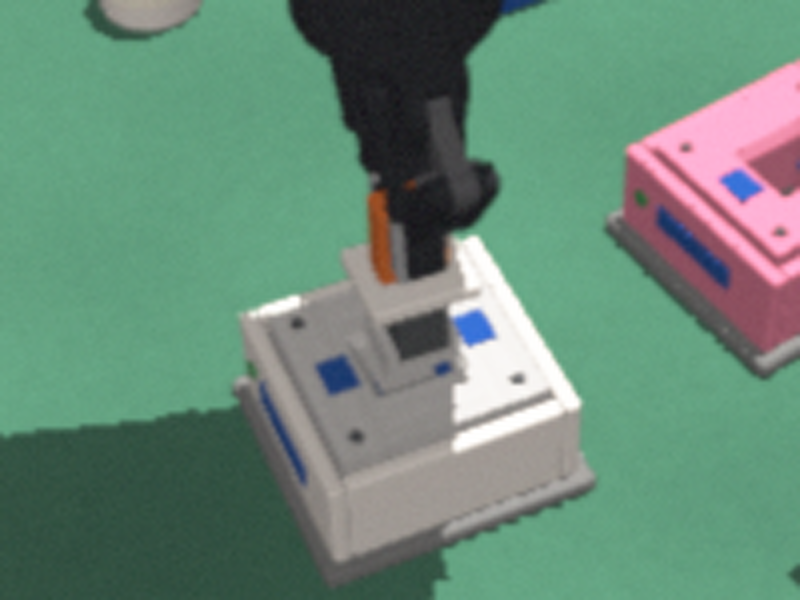

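View pics/a_scene.png

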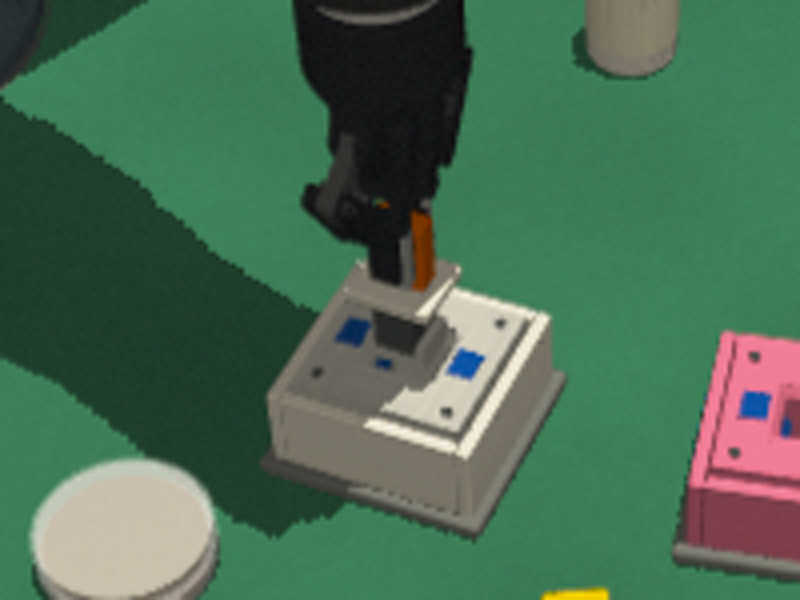

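The module hangs just above the socket. It is off by about (+2.5, -4.5) mm, and its yaw is about 1° short. I'll correct both.

Call:
jog_arm(
  targets=[
    [0.16,0.48,0,-1,0],
    [0,0,0,0,0],
    [0,0,0,0,0],
  ],
)

```text
time_s: 8.15
tcp_pos: [0.5213, -0.0679, 0.1363]
eef_rot: [-3.136, 0.01, -2.946]
ft_force: [0.1, 0.3, -0.2]
finger_gap: 0.0133
```

```bash
python3 chk.py b; python3 - <<'E'
from h import *
# screw centroid from initial pictures
m,Rm=cam("side"); 
import cv2
for n in ["scene","side"]:
    m,Rm=cam(n); p=cv2.imread(f"pics/{n}0.png")[:,:,::-1].copy()
    hsv=cv2.cvtColor(p,cv2.COLOR_RGB2HSV)
    bl=((hsv[...,0]>100)&(hsv[...,0]<130)&(hsv[...,1]>150)).astype(np.uint8)
    k,l,st,ce=cv2.connectedComponentsWithStats(bl)
    for i in range(1,k):
        P=atz(*ce[i],.06,m,Rm)
        if st[i,4]>8 and np.hypot(P[0]-.52,P[1]+.07)<.05: print(n,ce[i].round(1),st[i,4],P.round(4))
    q=proj([.52,-.07,.06],m,Rm).astype(int)
    cv2.imwrite(f"pics/z0_{n}.png",cv2.resize(p[q[1]-50:q[1]+50,q[0]-66:q[0]+66],None,fx=6,fy=6,interpolation=2)[:,:,::-1]); print(q)
E
```

```text
[ 0.5213 -0.0679  0.1363] [-3.136  0.01  -2.946]
scene shoulder (array([523.9, -71. ]), array([46.6, 43.4]), 13.6) 215 z [0.1115 0.1151 0.118 ]  orange (array([530.7, -69.1]), array([19.4, 29.6]), 44.3) 89
side shoulder (array([521. , -68.9]), array([46.3, 41.5]), 11.0) 352 z [0.1121 0.1166 0.1187]  orange (array([512.6, -67.8]), array([22.4, 10.7]), 49.2) 90
scene [272.2 234.4] 35 [ 0.4916 -0.0763  0.06  ]
scene [280.2 241.3] 13 [ 0.5169 -0.083   0.06  ]
scene [300.1 242.4] 34 [ 0.5524 -0.0632  0.06  ]
[285 238]
side [308.2 267.5] 43 [ 0.5501 -0.063   0.06  ]
side [299.2 276. ] 13 [ 0.5316 -0.0779  0.06  ]
side [273.9 279.4] 41 [ 0.4893 -0.0756  0.06  ]
[291 273]
```

View pics/z0_side.png

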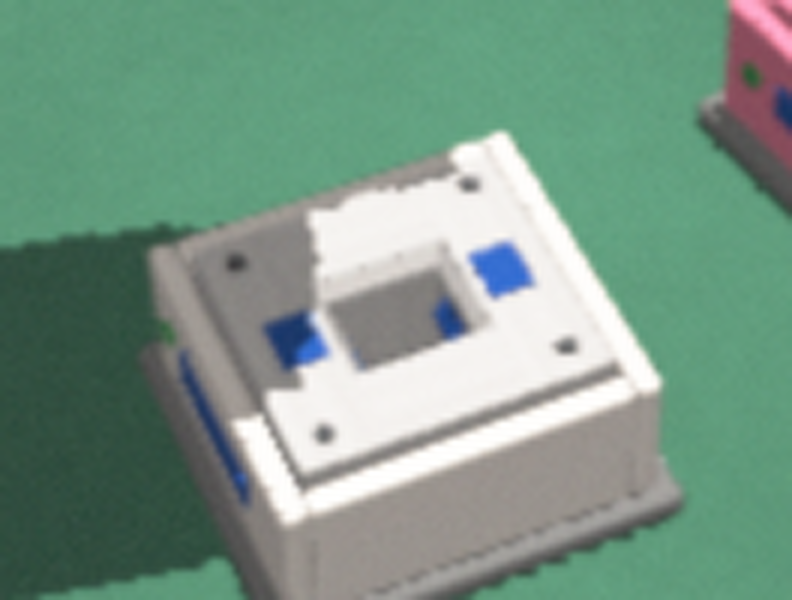

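View pics/b_side.png

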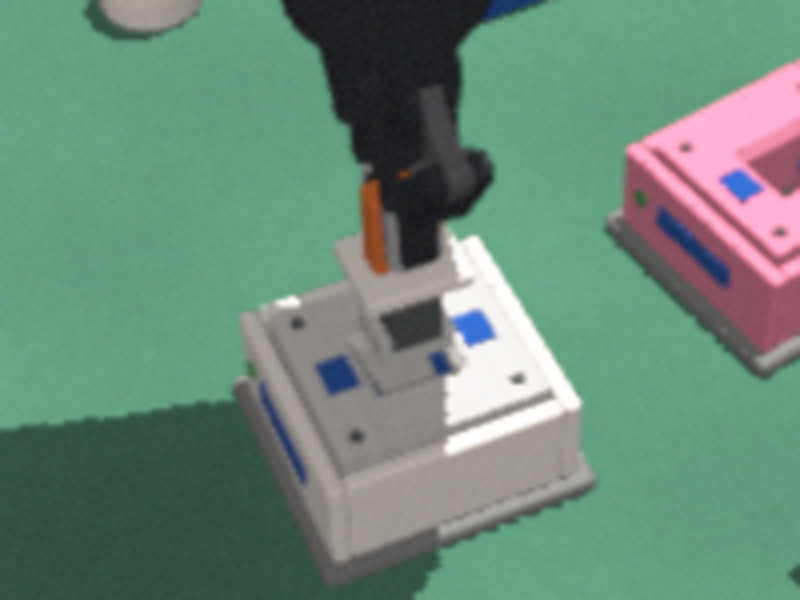

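View pics/b_scene.png

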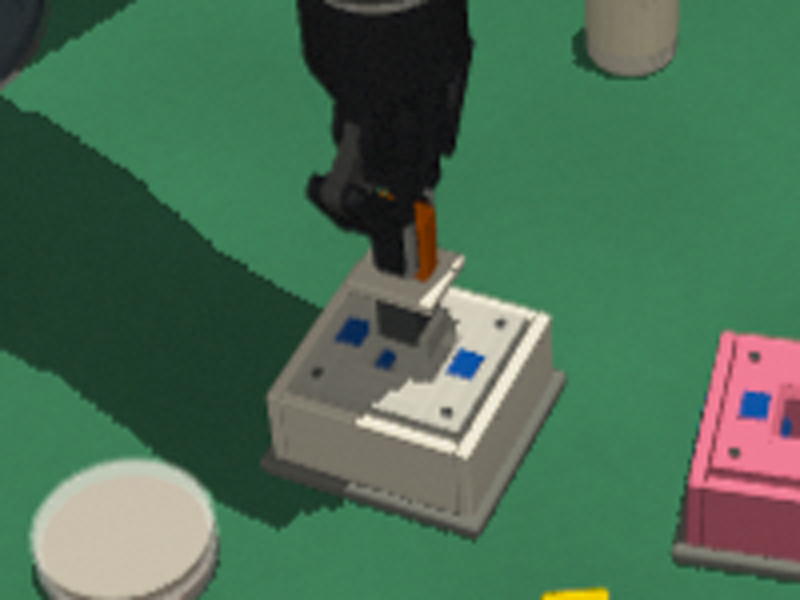

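Alignment is now about 1 mm, inside the 4 mm chamfer. I'll go in gently and watch the force.

Call:
jog_arm(
  targets=[
    [0.06,0,0.3,0,0],
    [0,0,0.3,0,0],
    [0,0,0.3,0,0],
  ],
)

```text
time_s: 8.62
tcp_pos: [0.5209, -0.0681, 0.1267]
eef_rot: [-3.136, 0.01, -2.946]
ft_force: [-0.1, 0.4, -0.7]
finger_gap: 0.0132
```

Call:
jog_arm(
  targets=[
    [0,0,0.3,0,0],
    [0,0,0.3,0,0],
  ],
)

```text
time_s: 8.88
tcp_pos: [0.5208, -0.0682, 0.1201]
eef_rot: [-3.136, 0.01, -2.946]
ft_force: [-0.2, -0.2, -0.7]
finger_gap: 0.0132
```

Call:
jog_arm(
  targets=[
    [0,0,0.3,0,0],
    [0,0,0.3,0,0],
  ],
)

```text
time_s: 9.12
tcp_pos: [0.5209, -0.0682, 0.1137]
eef_rot: [-3.136, 0.01, -2.946]
ft_force: [-2.3, 0.0, 0.8]
finger_gap: 0.0135
```

Call:
jog_arm(
  targets=[
    [0,0,0.2,0,0],
    [0,0,0.2,0,0],
  ],
)

```text
time_s: 9.38
tcp_pos: [0.5214, -0.0683, 0.1099]
eef_rot: [-3.136, 0.011, -2.946]
ft_force: [0.3, 0.4, 4.0]
finger_gap: 0.013
```

Call:
jog_arm(
  targets=[
    [0,0,0.2,0,0],
    [0,0,0.2,0,0],
  ],
)

```text
time_s: 9.62
tcp_pos: [0.5215, -0.0683, 0.106]
eef_rot: [-3.135, 0.011, -2.946]
ft_force: [-1.3, 0.2, 0.9]
finger_gap: 0.0132
```

Call:
jog_arm(
  targets=[
    [0,0,0.2,0,0],
    [0,0,0.2,0,0],
  ],
)

```text
time_s: 9.88
tcp_pos: [0.5215, -0.0683, 0.1015]
eef_rot: [-3.135, 0.011, -2.946]
ft_force: [0.8, 0.2, 1.5]
finger_gap: 0.0135
```

Call:
jog_arm(
  targets=[
    [0,0,0.2,0,0],
    [0,0,0.2,0,0],
  ],
)

```text
time_s: 10.12
tcp_pos: [0.5215, -0.0683, 0.0971]
eef_rot: [-3.136, 0.011, -2.946]
ft_force: [-0.9, -0.7, 0.9]
finger_gap: 0.0136
```

Call:
jog_arm(
  targets=[
    [0,0,0.15,0,0],
    [0,0,0.15,0,0],
  ],
)

```text
time_s: 10.38
tcp_pos: [0.5215, -0.0683, 0.0939]
eef_rot: [-3.136, 0.011, -2.946]
ft_force: [-0.6, -0.2, 0.7]
finger_gap: 0.013
```

Call:
jog_arm(
  targets=[
    [0,0,0.1,0,0],
    [0,0,0.1,0,0],
  ],
)

```text
time_s: 10.62
tcp_pos: [0.5215, -0.0683, 0.0917]
eef_rot: [-3.136, 0.011, -2.946]
ft_force: [-0.5, 0.0, -0.5]
finger_gap: 0.0131
```

Call:
jog_arm(
  targets=[
    [0,0,0.1,0,0],
    [0,0,0.1,0,0],
  ],
)

```text
time_s: 10.88
tcp_pos: [0.5215, -0.0683, 0.0894]
eef_rot: [-3.136, 0.011, -2.946]
ft_force: [0.9, 0.2, -1.5]
finger_gap: 0.0135
```

Call:
jog_arm(
  targets=[
    [0,0,0.1,0,0],
  ],
)

```text
time_s: 11.0
tcp_pos: [0.5215, -0.0683, 0.0883]
eef_rot: [-3.136, 0.011, -2.946]
ft_force: [-0.5, 0.1, -0.8]
finger_gap: 0.0129
```

Call:
jog_arm(
  targets=[
    [0,0,0.1,0,0],
  ],
)

```text
time_s: 11.12
tcp_pos: [0.5215, -0.0683, 0.0873]
eef_rot: [-3.136, 0.011, -2.946]
ft_force: [-2.1, 0.0, 4.2]
finger_gap: 0.0137
```

Call:
jog_arm(
  targets=[
    [0,0,0.1,0,0],
  ],
)

```text
time_s: 11.25
tcp_pos: [0.5215, -0.0684, 0.0866]
eef_rot: [-3.136, 0.011, -2.946]
ft_force: [-4.1, -0.6, 10.0]
finger_gap: 0.0135
```

Call:
jog_arm(
  targets=[
    [0,0,0.1,0,0],
  ],
)

```text
time_s: 11.38
tcp_pos: [0.5216, -0.0684, 0.0861]
eef_rot: [-3.135, 0.011, -2.946]
ft_force: [-6.4, -0.5, 13.7]
finger_gap: 0.0131
```

Call:
jog_arm(
  targets=[
    [0.05,0,0.08,0,0],
  ],
)

```text
time_s: 11.5
tcp_pos: [0.5215, -0.0685, 0.086]
eef_rot: [-3.135, 0.012, -2.946]
ft_force: [-2.1, 0.8, 13.8]
finger_gap: 0.013
```

Call:
jog_arm(
  targets=[
    [0,0,0,0,0],
  ],
)

```text
time_s: 11.62
tcp_pos: [0.5215, -0.0684, 0.0865]
eef_rot: [-3.135, 0.013, -2.946]
ft_force: [-5.0, -1.1, 8.8]
finger_gap: 0.0131
```

```bash
python3 chk.py c
```

```text
[ 0.5215 -0.0684  0.0865] [-3.135  0.013 -2.946]
scene shoulder (array([531.2, -77.3]), array([89.5, 67.7]), 42.2) 228 z [0.0608 0.0649 0.0684]  orange (array([527.2, -65.2]), array([13.7, 29.6]), 72.5) 85
side shoulder (array([520.4, -72.1]), array([91.9, 85.5]), 9.1) 455 z [0.0607 0.066  0.0691]  orange (array([514.2, -73.1]), array([25.8, 17.4]), 77.2) 82
```

View pics/c_side.png

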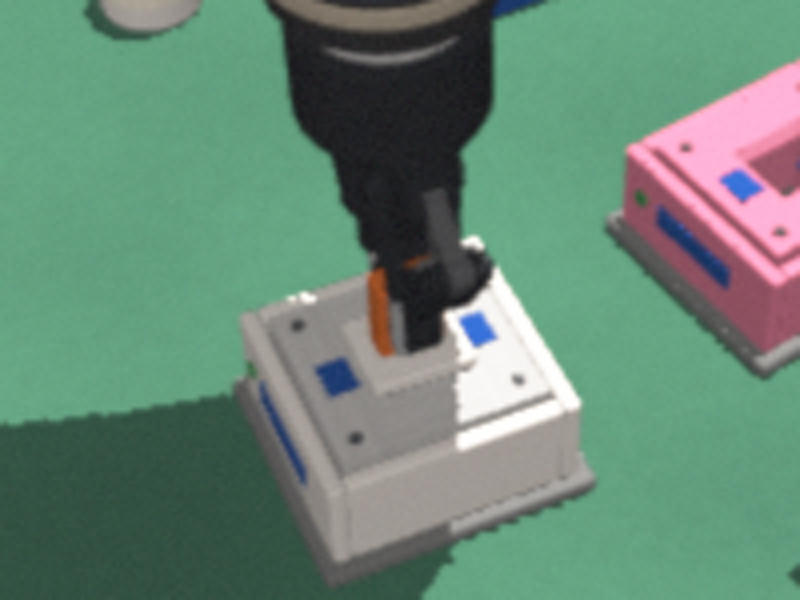

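The shoulder lies on the rim at about (400,365) in the side crop. The force rose at about 8 N/mm there, which is the block spring, so the module is home. Now I'll raise it slowly through the free play.

Call:
jog_arm(
  targets=[
    [0,0,-0.1,0,0],
    [0,0,-0.1,0,0],
  ],
)

```text
time_s: 11.98
tcp_pos: [0.5214, -0.0684, 0.0887]
eef_rot: [-3.135, 0.013, -2.946]
ft_force: [-0.3, -0.1, -0.9]
finger_gap: 0.0135
```

Call:
jog_arm(
  targets=[
    [0,0,-0.1,0,0],
    [0,0,-0.1,0,0],
  ],
)

```text
time_s: 12.22
tcp_pos: [0.5214, -0.0683, 0.0906]
eef_rot: [-3.135, 0.013, -2.946]
ft_force: [1.2, 0.5, -0.9]
finger_gap: 0.0128
```

Call:
jog_arm(
  targets=[
    [0,0,-0.05,0,0],
  ],
)

```text
time_s: 12.35
tcp_pos: [0.5214, -0.0684, 0.0912]
eef_rot: [-3.135, 0.013, -2.946]
ft_force: [-0.7, -0.6, -1.0]
finger_gap: 0.0129
```

Call:
jog_arm(
  targets=[
    [0,0,-0.06,0,0],
  ],
)

```text
time_s: 12.48
tcp_pos: [0.5214, -0.0684, 0.0918]
eef_rot: [-3.136, 0.013, -2.946]
ft_force: [-0.9, -0.1, -1.2]
finger_gap: 0.0134
```

Call:
jog_arm(
  targets=[
    [0,0,-0.06,0,0],
  ],
)

```text
time_s: 12.6
tcp_pos: [0.5214, -0.0684, 0.0924]
eef_rot: [-3.135, 0.013, -2.946]
ft_force: [-0.6, 0.1, -1.3]
finger_gap: 0.013
```

Call:
jog_arm(
  targets=[
    [0,0,-0.06,0,0],
  ],
)

```text
time_s: 12.72
tcp_pos: [0.5213, -0.0684, 0.093]
eef_rot: [-3.136, 0.013, -2.946]
ft_force: [0.4, -0.0, -2.3]
finger_gap: 0.0129
```

Call:
jog_arm(
  targets=[
    [0,0,-0.06,0,0],
  ],
)

```text
time_s: 12.85
tcp_pos: [0.5212, -0.0684, 0.0935]
eef_rot: [-3.136, 0.012, -2.946]
ft_force: [0.6, -0.1, -5.6]
finger_gap: 0.0135
```

The catches engage at TCP z ≈ 0.093, after about 5 mm of free lift. I'll raise the pull slowly.

Call:
jog_arm(
  targets=[
    [0,0,-0.06,0,0],
  ],
)

```text
time_s: 12.98
tcp_pos: [0.5212, -0.0683, 0.0939]
eef_rot: [-3.136, 0.012, -2.946]
ft_force: [0.5, -0.1, -7.5]
finger_gap: 0.0135
```

Call:
jog_arm(
  targets=[
    [0,0,-0.06,0,0],
  ],
)

```text
time_s: 13.1
tcp_pos: [0.521, -0.0684, 0.0943]
eef_rot: [-3.136, 0.012, -2.946]
ft_force: [1.5, -1.3, -9.9]
finger_gap: 0.0132
```

Call:
jog_arm(
  targets=[
    [0,0,-0.07,0,0],
  ],
)

```text
time_s: 13.22
tcp_pos: [0.5208, -0.0684, 0.0946]
eef_rot: [-3.136, 0.011, -2.946]
ft_force: [2.8, -1.3, -12.9]
finger_gap: 0.0135
```

Call:
jog_arm(
  targets=[
    [0,0,-0.07,0,0],
  ],
)

```text
time_s: 13.35
tcp_pos: [0.5207, -0.0684, 0.095]
eef_rot: [-3.136, 0.011, -2.946]
ft_force: [3.8, -1.3, -16.3]
finger_gap: 0.013
```

Call:
jog_arm(
  targets=[
    [0,0,-0.02,0,0],
  ],
)

```text
time_s: 13.48
tcp_pos: [0.5206, -0.0684, 0.095]
eef_rot: [-3.136, 0.011, -2.946]
ft_force: [3.6, -1.2, -15.1]
finger_gap: 0.013
```

```bash
python3 - <<'E'
from h import *
for i in range(4):
    s=env.sense();print(s['time_s'],s['ft_force'].round(1),s['tcp_pos'].round(5))
    env.camera_model("side"); env.get_image("side")
E
```

```text
13.475 [  3.6  -1.2 -15.1] [ 0.52062 -0.06839  0.095  ]
13.525 [  3.5  -0.4 -15.3] [ 0.52063 -0.06838  0.09503]
13.575 [  3.5  -1.8 -15.1] [ 0.52063 -0.06836  0.09505]
13.625 [  3.9  -1.1 -16.2] [ 0.52062 -0.06839  0.09509]
```

Call:
jog_arm(
  targets=[
    [0,0,0,0,0],
  ],
)

```text
time_s: 13.8
tcp_pos: [0.5206, -0.0684, 0.0951]
eef_rot: [-3.136, 0.01, -2.946]
ft_force: [4.0, -1.8, -15.4]
finger_gap: 0.0133
```

```bash
python3 - <<'E'
from h import *
for i in range(8):
    s=env.sense();print(s['time_s'],s['ft_force'].round(1),s['tcp_pos'].round(5))
    if -s['ft_force'][2]<12.0 or -s['ft_force'][2]>17.3: break
    env.get_image("side")
E
```

```text
13.8 [  4.   -1.8 -15.4] [ 0.5206  -0.06838  0.09505]
13.85 [  4.   -1.7 -15. ] [ 0.52063 -0.0684   0.09507]
13.9 [  4.1  -0.4 -15.7] [ 0.52061 -0.06836  0.09509]
13.95 [  4.3  -0.9 -15.7] [ 0.52064 -0.06838  0.09512]
14.0 [  3.6  -1.7 -15.6] [ 0.52063 -0.06837  0.09511]
14.05 [  3.9  -1.  -15.9] [ 0.52061 -0.06836  0.09511]
14.1 [  2.4  -1.2 -16.4] [ 0.52064 -0.06838  0.09513]
14.15 [  4.1  -1.3 -15.6] [ 0.5206  -0.06836  0.09511]
```

Call:
jog_arm(
  targets=[
    [0,0,0.03,0,0],
  ],
)

```text
time_s: 14.32
tcp_pos: [0.5207, -0.0684, 0.0949]
eef_rot: [-3.136, 0.011, -2.946]
ft_force: [2.1, 0.3, -13.3]
finger_gap: 0.0134
```

```bash
python3 - <<'E'
from h import *
for i in range(14):
    s=env.sense();print(s['time_s'],s['ft_force'].round(1),s['tcp_pos'][2].round(5))
    if -s['ft_force'][2]<11.6 or -s['ft_force'][2]>17.3: break
    p,d=env.get_image("side")
cv2.imwrite("pics/hold.png",p[200:340,190:390][:,:,::-1].repeat(4,0).repeat(4,1))
E
```

```text
14.325 [  2.1   0.3 -13.3] 0.09488
14.375 [  3.3  -0.8 -13. ] 0.09485
14.425 [  3.   -1.5 -13.3] 0.09487
14.475 [  3.2  -0.9 -14. ] 0.09487
14.525 [  3.4  -1.1 -14.5] 0.09488
14.575 [  2.7  -1.3 -13.2] 0.09488
14.625 [  3.8  -1.6 -13.4] 0.09484
14.675 [  3.3  -1.6 -13.3] 0.09486
14.725 [  3.9  -1.4 -13.8] 0.09485
14.775 [  3.5  -1.2 -13.3] 0.09484
14.825 [  2.6  -1.  -13.2] 0.09484
14.875 [  3.3  -1.6 -13.2] 0.09486
14.925 [  3.7  -1.  -13. ] 0.09485
14.975 [  2.6  -1.7 -12.9] 0.09483
```

The pull stayed at about 12–15 N net for over 1.5 s, so the catches hold. Next I let it down.

Call:
jog_arm(
  targets=[
    [0,0,0.07,0,0],
    [0,0,0.07,0,0],
    [0,0,0.1,0,0],
    [0,0,0.1,0,0],
    [0,0,0.1,0,0],
  ],
)

```text
time_s: 15.65
tcp_pos: [0.5213, -0.0684, 0.0916]
eef_rot: [-3.136, 0.013, -2.946]
ft_force: [-1.1, -0.3, -1.2]
finger_gap: 0.0134
```

Call:
jog_arm(
  targets=[
    [0,0,0.1,0,0],
    [0,0,0.1,0,0],
  ],
)

```text
time_s: 15.9
tcp_pos: [0.5214, -0.0683, 0.0896]
eef_rot: [-3.135, 0.013, -2.946]
ft_force: [0.2, -0.1, -1.0]
finger_gap: 0.0129
```

Call:
jog_arm(
  targets=[
    [0,0,0.1,0,0],
  ],
)

```text
time_s: 16.02
tcp_pos: [0.5214, -0.0683, 0.0885]
eef_rot: [-3.136, 0.013, -2.946]
ft_force: [0.3, -0.1, -0.9]
finger_gap: 0.0133
```

Call:
jog_arm(
  targets=[
    [0,0,0.1,0,0],
  ],
)

```text
time_s: 16.15
tcp_pos: [0.5214, -0.0684, 0.0875]
eef_rot: [-3.135, 0.013, -2.946]
ft_force: [-1.6, -0.4, 3.0]
finger_gap: 0.0132
```

Call:
jog_arm(
  targets=[
    [0,0,0.1,0,0],
  ],
)

```text
time_s: 16.27
tcp_pos: [0.5215, -0.0684, 0.0867]
eef_rot: [-3.135, 0.013, -2.946]
ft_force: [-2.8, -0.6, 8.1]
finger_gap: 0.0131
```

Call:
jog_arm(
  targets=[
    [0,0,0,0,0],
  ],
)

```text
time_s: 16.4
tcp_pos: [0.5215, -0.0684, 0.087]
eef_rot: [-3.135, 0.013, -2.946]
ft_force: [-3.4, 0.0, 5.8]
finger_gap: 0.0129
```

Call:
jog_arm(
  targets=[
    [0,0,0,0,2.5],
    [0,0,0,0,4],
    [0,0,0,0,4],
    [0,0,0,0,4],
    [0,0,0,0,4],
  ],
)

```text
time_s: 17.02
tcp_pos: [0.5216, -0.0684, 0.0868]
eef_rot: [-3.135, 0.013, -2.946]
ft_force: [0.4, -0.6, -0.0]
finger_gap: 0.0398
```

Call:
jog_arm(
  targets=[
    [0,0,-1,0,4],
    [0,0,-2,0,4],
    [0,0,-3,0,4],
    [0,0,-3,0,4],
    [0,0,-3,0,4],
  ],
)

```text
time_s: 17.65
tcp_pos: [0.5186, -0.0678, 0.2112]
eef_rot: [-3.136, 0.011, -2.946]
ft_force: [0.2, 0.2, 0.1]
finger_gap: 0.0398
```

Call:
jog_arm(
  targets=[
    [-4,0,0,0,4],
    [-4,0,0,0,4],
    [0,0,0,0,4],
  ],
)

```text
time_s: 18.02
tcp_pos: [0.6003, -0.0521, 0.2179]
eef_rot: [-3.134, 0.018, -2.947]
ft_force: [-0.3, 0.6, 0.0]
finger_gap: 0.0399
```

```bash
python3 - <<'E' 2>&1 | grep -v Warn
from h import *
s=env.sense();print(s['tcp_pos'],s['finger_gap'])
for n in ["scene","side"]:
    m,Rm=cam(n); p,d=env.get_image(n); C=cloud(d,m,Rm); hsv=cv2.cvtColor(p,cv2.COLOR_RGB2HSV)
    cv2.imwrite(f"pics/{n}_end.png",p[:,:,::-1])
    near=(np.hypot(C[...,0]-.52,C[...,1]+.07)<.05)&(d>0)
    o=near&(hsv[...,0]<15)&(hsv[...,1]>150)&(hsv[...,2]>50)
    T=C[o]; T=T[T[:,2]>T[:,2].max()-.006]
    print(n,"top z",np.percentile(C[o][:,2],[50,90,99]).round(4),rect(T))
    w=near&(hsv[...,1]<60)&(np.hypot(C[...,0]-.52,C[...,1]+.07)<.018)
    print(" shoulder z",np.percentile(C[w][:,2],[10,50,90]).round(4))
    w=near&(hsv[...,1]<60)&(np.hypot(C[...,0]-.52,C[...,1]+.07)>.035)&(np.hypot(C[...,0]-.52,C[...,1]+.07)<.043)
    print(" block z",np.percentile(C[w][:,2],[10,50,90]).round(4))
    q=proj([.52,-.07,.08],m,Rm).astype(int)
    cv2.imwrite(f"pics/e_{n}.png",cv2.resize(p[q[1]-60:q[1]+60,q[0]-80:q[0]+80],None,fx=5,fy=5,interpolation=2)[:,:,::-1])
    for l,z in [("bottle_centre",.065),("slidebox_centre",.017),("dishes_centre",.0135)]:
        for r in env.tip_of(n,l)[:1]: print("  ",l,atz(r['position'][1],r['position'][0],z,m,Rm).round(3))
E
```

```text
[ 0.60030385 -0.05212985  0.21792263] 0.039902981678150116
scene top z [0.0933 0.1071 0.1096] (array([523.8, -71.3]), array([28.6, 14.6]), 10.3)
 shoulder z [0.0638 0.066  0.0679]
 block z [0.0568 0.0602 0.5567]
   bottle_centre [0.447 0.252 0.065]
   slidebox_centre [0.636 0.239 0.017]
   dishes_centre [ 0.464 -0.232  0.013]
side top z [0.0966 0.1084 0.1098] (array([520. , -71.1]), array([27.9, 12.9]), 6.7)
 shoulder z [0.0662 0.0683 0.4935]
 block z [0.0597 0.3983 0.4932]
   bottle_centre [0.445 0.256 0.065]
   slidebox_centre [0.634 0.233 0.017]
   dishes_centre [ 0.45  -0.225  0.013]
```

View pics/e_side.png

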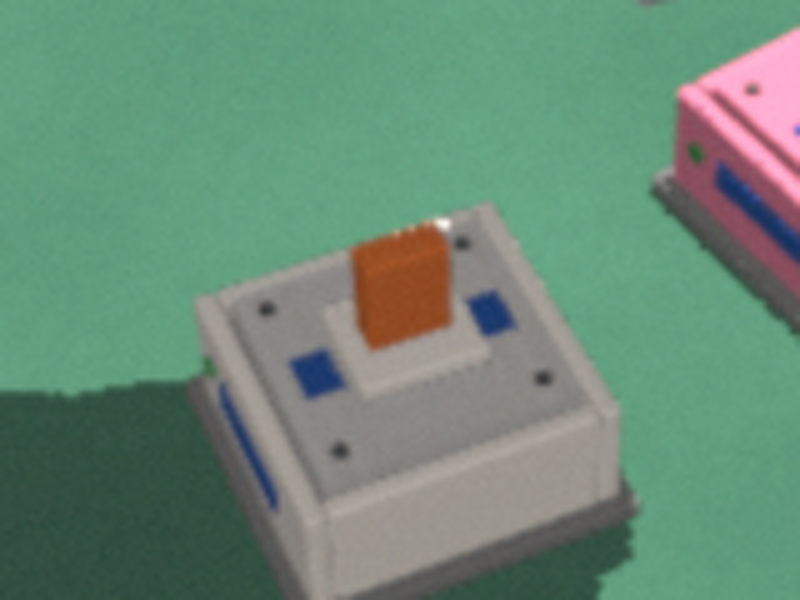

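View pics/scene_end.png

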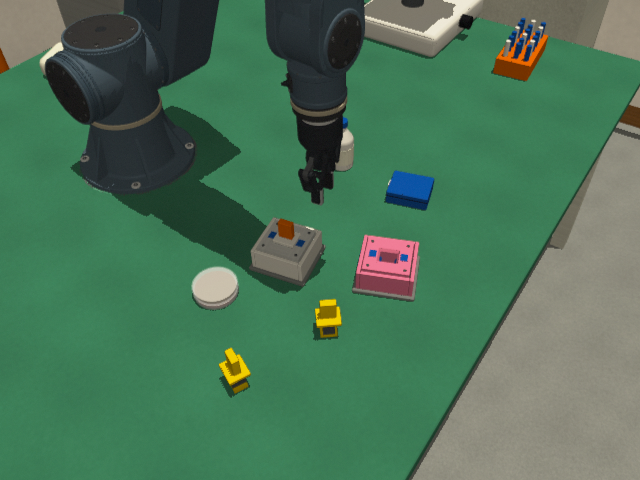

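The side crop shows the module upright, with its shoulder flat on the rim at (405,345). Its handle top reads exactly 20 mm higher than it did on the bench, as it should when fully home. The scene view shows the bottle, box, dishes and look-alikes unmoved, and the gripper clear.

```bash
python3 - <<'E'
from bench import env
print(env.job_done(), env.sense()['time_s'])
E
```

```text
the job is handed in; nothing more can be done
the job is handed in; nothing more can be done
```

The module is fully home in the dock's socket, the pull test was done, and the job is handed in at about 18 s of the 69 s; no verdict is given.

- **Pressing in:** The highest force I read while pressing was about 14 N. It climbed at roughly 8 N per mm at the end, which is the block spring, so the shoulder was on the rim.
- **Pull test:** After about 5 mm of free lift the catches engaged. I raised the pull slowly and held about 14.5 N for 0.8 s, then about 12.3 N for 0.7 s. These are wrist readings less about 1.1 N for the module's weight. The highest single reading was 16.4 N, or about 15.3 N net. Readings scatter by about ±1 N.
- **Final checks:** I let the module down, seated it with a light press of about 8 N, then released it and moved the gripper clear. Its handle top reads 20 mm higher than on the bench, as expected when home. It looks upright, with the shoulder flat on the rim.
- **Bystanders:** The bottle and slide box were found where they were at the start. The dishes came out up to 11 mm off in the last detections, and the two cameras disagreed by 14 mm. In the pictures they had not moved, and the arm never touched them.
- **Disagreements:** The cameras differed by 2–4 mm on absolute position, so I aligned using the offset between module and dock. The arm also picked up a tilt of about 0.02 rad on its descent to the module. I never corrected it, but it did not hinder the insertion.

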